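# Press gel cassettes home in a spring clip rack

### The job

Take the gel cassette from the plain draining stand and push it down into the free bay of the clip rack, until it sits on the slot floor and its side clips snap in. The cassette already in the rack was left sticking up: push it fully home in its bay too. Do not tip over the beaker or the tube.

Things in the scene. Friction and masses are not known exactly. Their poses are not given: they have to be found in the camera images.
- cassette_loose: Gel cassette to load: dark grey upright flat panel, 100 wide (x) x 8 thick (y) x 95 mm tall (z), 50 to 100 g, pale window on each face. Origin: centre of its underside. Bottom corners bevelled 6 mm at 45 degrees; in both side edges a notch 4.5 mm deep, 14 to 26 mm above the underside. A half turn makes no difference. Starts upright on the floor of the draining stand.
- cassette_loose_top (a point): Centre of that cassette's top edge, 95 mm above its origin, on the grip rail: 74 mm long (x), 10 mm thick (y), reaching 24 mm down from the top. Pinch it there from above, across the thickness; press here.
- cassette_proud: The second gel cassette, the same in shape, size and origin as cassette_loose. It starts in bay_taken, upright but not home: it rests on the two sprung rollers, 20 mm too high.
- cassette_proud_top (a point): Centre of the second cassette's top edge, 95 mm above its origin, on its grip rail. Press down here.
- bay_free: The rack's empty white clip bay, 132 (x, along the slot) x 44 mm. Origin: centre of its underside, on a 6 mm tray. Slot between two end channels (36 to 64 mm either side of the middle), 62 mm high, flared lips to 75 mm; 11 mm wide inside for the 8 mm panel, 104 mm between end walls. Either of two fixed bays 80 mm apart, slots parallel.
- bay_free_floor (a point): Centre of the slot floor of bay_free, 10 mm above the bay's origin, 16 mm above the bench; axes as the bay's. A cassette fully home has its origin here.
- bay_free_clips (a point): Midway between the two sprung steel rollers of bay_free, one in each end wall, 20 mm above the slot floor. A cassette let down rests on them, underside 20 mm above the floor, upright in the channels. A push down of 7 to 13 N on its top spreads them; it goes down 20 mm to the floor and they snap into its notches. Its weight alone is not enough.
- bay_taken: The bay that holds the cassette left sticking up; same shape, size and clips as bay_free. Fixed.
- bay_taken_floor (a point): Centre of the slot floor of bay_taken, 10 mm above that bay's origin, 16 mm above the bench; axes as the bay's.
- stand: Draining stand: white holder without clips, 132 (x, along the slot) x 50 mm, fixed. Origin: centre of its underside, on the bench; slot floor 10 mm above it. End channels 45 mm high with flared lips to 58 mm, 13 mm wide inside, hold the cassette loosely upright; it lifts straight out.
- beaker: A small clear beaker, 54 mm wide, 68 mm high, standing loose between stand and rack. Origin at the centre of its underside, z up. A bystander.
- tube: A capped 50 ml conical tube, 36 mm wide, 113 mm high, standing loose farther back than the beaker. Origin at the centre of its underside, z up. A bystander.
Not all that is in view belongs to the job. Leave any orange look-alike of the cassette_proud alone.

How it is judged:
By the outcome, as a careful person would: the job done as asked, in the order asked, and still so for the second after the job is handed in, with the robot touching nothing.
It also fails if it takes over 45 s, if anything falls off the work surface, if the arm or the gripper's body presses on something with over 40 N, if the wrist force passes 120 N, or if a joint passes its speed limit or range.

### The arm

A 6-joint arm with a two-finger parallel gripper is mounted at the origin on a cart in front of the work surface, level with it; the furniture and walls round the work are solid. World frame = base frame: x ahead of the robot, y to its left, z up, the work surface at z = 0. Lengths are in m, angles in degrees, forces in N, time in s.
With the tool pointing down it reaches from about 0.3 to 0.75 m from the base axis. Payload 8.5 kg.
Tool frame: the origin (TCP) lies at the very end of the fingers, on their centre line; the grasp point (between the pads) lies 19 mm behind it; z points along the fingers, y is the line along which they close (so a half turn about z gives the same grasp; the last joint's range is limited). The gripper opens to 85 mm and grips with 20 to 120 N. Pads are 22 mm wide; open, the fingers measure 114 mm over their backs; the gripper's body (76 mm by 85 mm) begins 54 mm behind the grasp point. The pads swing forward as they close: fully open they stand 13 mm farther back than shut.
Start: joints at [62.607, 21.807, 74.336, -0, 83.858, -12.336], TCP at [0.143, 0.531, 0.231] pointing down, gripper open.
Joint ranges: [-178.18, 178.18], [-50.72, 133.34], [12.68, 142.11], [-81.47, 261.47], [9.98, 163.14], [-165.26, 165.26]. Speed limits (degrees/s): [136.94, 136.94, 180, 180, 180, 180].

### API

Orientations are given as a 3x3 rotation matrix whose columns are the frame's x, y, z axes.
In Python, from rig import env, optics, spotter gives the robot as it stands.
- The arm moves only by the shell command python3 -m crank 'ROWS' [FORCE]. ROWS is JSON, one flat list of numbers, 5 for each row, row after row: the finger opening in cm, from 0 to 8.54, then the shift along the tool's x, y, z in cm, then the turn about the tool's z in rad. A call has exactly 8 rows; each row shifts and turns the commanded pose from where the row before left it, along the tool's axes as they then stand; what a row does not reach is not made up. A row lasts 1/12 s, in which the tool goes at most 41.7 mm and 7.16 degrees, less where a joint would pass 70% of its speed; a pose out of reach is approached as far as the arm can. A call is refused whole if a number of a shift passes 4.17 or a number of a turn 0.125, either way. A call with a gripper value outside its range is refused whole. The fingers move at their own pace and stop on an object; FORCE is the grip in N (left out, the last holds). Time passes only in rows, so rows that do not move let the fingers close, or fill a call up. It gives the time, the measured TCP pose, the force, the opening and the grip force at its end, in the units of the state.
- env.observe(): the state, without advancing time (a new reading comes with each control period).
- optics.get_image(name): name is "scene" or "top"; returns a dict with "color" (384x512x3 uint8, red, green, blue), "intrinsics" (3x3 intrinsics, pixels), "pose" (4x4, takes a point from camera to world coordinates). Camera axes: x right, y up, looking along -z (the intrinsics and any distortion apply to the point x, -y, -z); pixel columns grow to the right and rows downward; lengths in m; the calibration is good to about 2 mm. A picture is of the moment at which its call begins. There is no depth.
- env.close_job(): hands the job in; it is judged then, once.
Trained networks look in a picture, given as the dict that the camera call returned (one of the last four; its "shot" number tells which), for a name from the list of things; names that differ only in an ending like _2 or _b are one class to them, and where a whole thing is asked for, a point or a joint stands for the part that bears it (a point fixed in the world has none). Each returns a list of dicts, best first, with "score" (0 to 1); they miss things now and then, are a little off and sometimes report something else, mostly with a low value. They report only what shows in the picture. A call takes as long as a camera call. They do not tell look-alikes from the thing itself.
- spotter.look_for(picture, query): "at" ([column, row] as shares, 0 to 1, of the picture: columns of its width, rows of its height, amid what is visible of it).
The state is a dict: "time_s": time; "q": joint angles; "qvel": joint speeds; "joint_efforts": joint torques, N m; "position": TCP position; "tool_rot": TCP orientation; "ft_force": force on the tool from outside, world axes, zero at the start; "wrist_torque": the same for the moment, N m; "grip_width": finger opening in m; "gripper_force": force on a finger pad.
Only numpy, scipy, OpenCV 4.12 (cv2) and the standard library are available. Lean on these libraries where they do the work, as an engineer would, in place of code of your own. Each camera call takes 0.05 s, during which the arm holds its last target. There are 200 camera calls.

## Working session

There is one attempt and no reset: what is moved stays moved. The work goes in short steps, Python scripts to look and compute and a shell command to move; the robot and the scene stay as the last step left them, time stands still between calls to the robot, and variables do not carry over. Pictures are saved under pics/ and viewed, at most 10 in all, crops included, and the job is handed in when it is done.

```bash
mkdir -p pics; ls; cat > h.py <<'E'
import numpy as np, cv2
from rig import env, optics, spotter
def snap(n,name=None):
    p=optics.get_image(n)
    if name: cv2.imwrite(f'pics/{name}.png',p['color'][:,:,::-1])
    return p
def find(p,q,k=3):
    h,w=p['color'].shape[:2]
    return [(round(d['score'],2),round(d['at'][0]*w,1),round(d['at'][1]*h,1)) for d in spotter.look_for(p,q)[:k]]
def ray(p,u,v):
    K=np.array(p['intrinsics']);T=np.array(p['pose'])
    d=np.linalg.solve(K,[u,v,1]);d=T[:3,:3]@(d*[1,-1,-1]);return T[:3,3],d
def atz(p,u,v,z):
    o,d=ray(p,u,v);return (o+d*(z-o[2])/d[2]).round(4)
def proj(p,X):
    K=np.array(p['intrinsics']);T=np.array(p['pose'])
    c=(np.atleast_2d(X)-T[:3,3])@T[:3,:3]*[1,-1,-1];c=c@K.T;return c[:,:2]/c[:,2:]
E
python3 - <<'E'
from h import *
s=env.observe();print(s['time_s'],s['position'],s['tool_rot'],s['grip_width'])
for n in('scene','top'):
    p=snap(n,n+'0');print(n,p.keys(),np.round(p['pose'],3).tolist(),np.round(p['intrinsics'],1).tolist())
    for q,z in dict(cassette_loose=.06,cassette_loose_top=.105,cassette_proud=.08,cassette_proud_top=.131,bay_free=.04,bay_free_floor=.016,bay_free_clips=.036,bay_taken=.04,stand=.03,beaker=.03,tube=.06).items():
        print(q,[(f,atz(p,f[1],f[2],z).tolist()) for f in find(p,q)])
E
```

```text
pics
0.0 [0.14274281 0.53084014 0.23071639] [[-9.65658273e-01  2.59814660e-01 -6.65426068e-04]
 [ 2.59815333e-01  9.65657443e-01 -1.30212982e-03]
 [ 3.04261221e-04 -1.43030032e-03 -9.99998931e-01]] 0.08547426713222998
scene dict_keys(['color', 'intrinsics', 'pose', 'shot']) [[0.635, 0.339, -0.694, -0.076], [-0.772, 0.307, -0.556, -0.531], [0.025, 0.889, 0.457, 0.51], [0.0, 0.0, 0.0, 1.0]] [[360.8, 0.0, 256.0], [0.0, 360.8, 191.8], [0.0, 0.0, 1.0]]
cassette_loose [((0.89, 179.3, 183.2), [0.5021, 0.2107, 0.06])]
cassette_loose_top [((0.59, 180.1, 186.1), [0.4347, 0.1222, 0.105])]
cassette_proud [((0.93, 241.4, 181.6), [0.5968, 0.0607, 0.08]), ((0.71, 310.8, 224.8), [0.5343, -0.2009, 0.08])]
cassette_proud_top [((0.78, 237.3, 183.7), [0.5016, -0.01, 0.131]), ((0.6, 313.8, 227.5), [0.4573, -0.2496, 0.131]), ((0.54, 181.0, 184.4), [0.4092, 0.0856, 0.131])]
bay_free [((0.86, 342.5, 264.1), [0.5048, -0.3001, 0.04])]
bay_free_floor [((0.86, 344.1, 263.1), [0.54, -0.2893, 0.016]), ((0.75, 309.1, 251.6), [0.5248, -0.2092, 0.016])]
bay_free_clips [((0.93, 344.6, 261.5), [0.5206, -0.2974, 0.036]
[... 732 characters left out ...]
818, 0.1708, 0.08])]
cassette_proud_top [((0.9, 201.8, 166.7), [0.6167, 0.098, 0.131]), ((0.82, 336.7, 213.0), [0.5173, -0.2047, 0.131])]
bay_free [((0.88, 357.5, 212.3), [0.5253, -0.2757, 0.04])]
bay_free_floor [((0.61, 362.0, 212.1), [0.5275, -0.2937, 0.016])]
bay_free_clips [((0.71, 361.7, 212.8), [0.5245, -0.2872, 0.036]), ((0.52, 251.6, 156.4), [0.6625, -0.0122, 0.036]), ((0.21, 238.4, 243.8), [0.4431, 0.0164, 0.036])]
bay_taken [((0.98, 322.5, 216.9), [0.5125, -0.1896, 0.04]), ((0.38, 174.8, 225.0), [0.4864, 0.1743, 0.04])]
stand [((0.5, 240.2, 239.4), [0.4538, 0.0125, 0.03])]
beaker [((0.86, 238.3, 240.6), [0.4508, 0.0171, 0.03])]
tube [((0.76, 249.4, 158.6), [0.6517, -0.0074, 0.06])]
```

View pics/scene0.png

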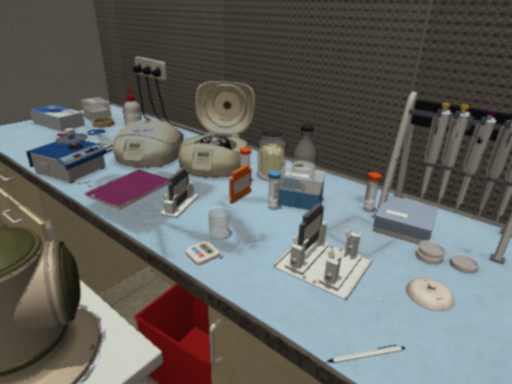

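View pics/top0.png

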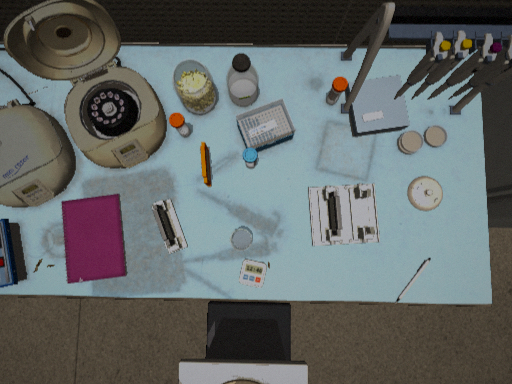

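Candidates for the loose cassette: the dark panel in the stand (scene 178,188; top 168,225), the orange look-alike (scene 241,183; top 205,163), and the dark panel in the rack (scene 312,228; top 334,213). I choose the dark panel in the stand as loose, and the one in the rack's left bay as proud. The free bay is at top (361,213). I'll check this in a close crop.

```bash
python3 - <<'E'
from h import *
a=cv2.imread('pics/top0.png');b=cv2.imread('pics/scene0.png')
f=lambda im,x,y,w,h,W,H:cv2.resize(im[y:y+h,x:x+w],(W,H),interpolation=cv2.INTER_CUBIC)
# top: stand 140..200 x 190..260 ; rack 300..388 x 175..255 
o=np.zeros((600,800,3),np.uint8)
o[:300,:300]=f(a,140,195,60,60,300,300)
o[:300,300:700]=f(a,304,180,80,60,400,300)
o[300:,:300]=f(b,155,160,60,60,300,300)
o[300:,300:800]=f(b,270,200,100,60,500,300)[:, :500]
cv2.imwrite('pics/crop1.png',o)
E
```

```text
(no output)
```

View pics/crop1.png

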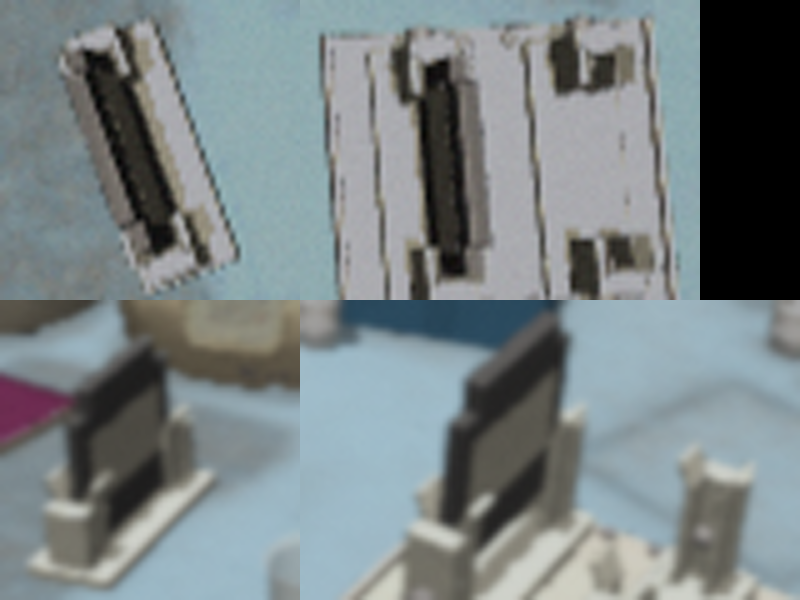

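The crop confirms the choice: the stand panel (top ~167,224) and the panel in the rack's left bay (top ~334,213) are both dark grey. The right-hand bay, with channels at top ~(424/361, 193 to 231), is empty. Next is a wireframe fit for accurate poses.

```bash
cat > fit.py <<'E'
from h import *
from scipy.optimize import differential_evolution
def rect(lx,ly,z):
    c=[(-lx/2,-ly/2,z),(lx/2,-ly/2,z),(lx/2,ly/2,z),(-lx/2,ly/2,z)];return [(c[i],c[(i+1)%4]) for i in range(4)]
def cas(z0): # cassette with underside at z0
    s=rect(.074,.010,z0+.095)+rect(.074,.010,z0+.071)[:0]
    for x in(-.05,.05):
        s+=[((x,-.004,z0+.071),(x,.004,z0+.071))]+[((x,y,z0+.03),(x,y,z0+.071)) for y in(-.004,.004)]
        s+=[((x*.74,y,z0+.071),(x,y,z0+.071)) for y in(-.004,.004)]
        s+=[((x*.74,y*1.25,z0+.071),(x*.74,y*1.25,z0+.095)) for y in(-.004,.004)]
    return s
def sh(segs,dy): return [tuple((p[0],p[1]+dy,p[2]) for p in s) for s in segs]
base=rect(.132,.044,.016)
def chan(h): # inner channel box tops
    s=[]
    for x in(-1,1):
        s+=[((x*.052,y,h),(x*.036,y,h)) for y in(-.0055,.0055)]
    return s
M={'loose':cas(.010),'stand':rect(.132,.05,.010)+rect(.132,.05,0),'proud':cas(.036),'rack':base+sh(base,.08)+rect(.132,.044,.006)+sh(rect(.132,.044,.006),.08)}
def samp(segs,n=25):
    t=np.linspace(0,1,n)[:,None];return np.vstack([np.array(a)*(1-t)+np.array(b)*t for a,b in segs])
def place(P,q):
    c,s=np.cos(q[2]),np.sin(q[2]);return np.c_[P[:,0]*c-P[:,1]*s+q[0],P[:,0]*s+P[:,1]*c+q[1],P[:,2]]
def grad(p):
    L=cv2.GaussianBlur(cv2.cvtColor(p['color'],cv2.COLOR_RGB2LAB).astype(np.float32),(0,0),.8)
    g=sum(cv2.Sobel(L[:,:,i],5,1,0)**2+cv2.Sobel(L[:,:,i],5,0,1)**2 for i in range(3))**.5
    return np.minimum(g,np.percentile(g,98))
def fit(pics,segs,q0,r=(.012,.012,.12)):
    P=samp(segs);G=[grad(p) for p in pics]
    def cost(q):
        X=place(P,q);t=0
        for p,g in zip(pics,G):
            uv=proj(p,X).astype(np.float32);t-=cv2.remap(g,uv[:,:1],uv[:,1:],1).mean()/g.max()
        return t
    b=[(a-d,a+d) for a,d in zip(q0,r)]
    o=differential_evolution(cost,b,seed=1,maxiter=150,tol=1e-8);return o.x,o.fun
def draw(p,items,roi,k):
    x,y,w,h=roi;im=cv2.resize(p['color'][y:y+h,x:x+w,::-1],(w*k,h*k),interpolation=cv2.INTER_CUBIC)
    for segs,q,col in items:
        for s in segs:
            uv=(proj(p,place(np.array(s),q))-[x,y]+.5)*k
            cv2.line(im,*[tuple(int(v) for v in e) for e in uv],col,1)
    return im
E
python3 - <<'E'
from fit import *
S,T=snap('scene'),snap('top')
th=-np.arctan2(.018,.048) # long edge (170.4,199)->(188,246.6): world dir
a,b=atz(T,170.4,199,.01),atz(T,188,246.6,.01);yl=np.arctan2(*(a-b)[1::-1]);print('yaw0',np.degrees(yl))
q={}
for n,q0 in dict(loose=(.4815,.19,yl),stand=(.4815,.19,yl),proud=(.5173,-.2047,0),rack=(.5245,-.288,0)).items():
    for nm,pp in dict(both=[S,T],top=[T],scene=[S]).items():
        x,f=fit(pp,M[n],q0,(.015,.015,.12));print(n,nm,np.round(x[:2]*1000,1),round(np.degrees(x[2]),1),round(f,3))
        if nm=='both':q[n]=x
import json;json.dump({k:list(v) for k,v in q.items()},open('q.json','w'))
o=np.zeros((600,800,3),np.uint8)
it=[(M['loose'],q['loose'],(0,0,255)),(M['stand'],q['stand'],(0,160,0)),(M['proud'],q['proud'],(0,0,255)),(M['rack'],q['rack'],(0,160,0))]
o[:300,:300]=draw(T,it,(140,195,60,60),5);o[:300,300:700]=draw(T,it,(304,180,80,60),5)
o[300:,:300]=draw(S,it,(155,160,60,60),5);o[300:,300:]=draw(S,it,(270,200,100,60),5)
cv2.imwrite('pics/fit1.png',o)
E
```

```text
yaw0 22.511651363412437
loose both [485.1 190.5] 15.6 -1.357
loose top [486.4 185.7] 20.9 -0.713
loose scene [483.  188.7] 16.2 -0.7
stand both [483.9 191.1] 20.8 -0.922
stand top [484.7 189.9] 20.3 -0.439
stand scene [493.9 198.3] 22.5 -0.544
proud both [ 518.9 -208.9] 1.8 -1.403
proud top [ 517.1 -199.5] 4.2 -0.74
proud scene [ 523.5 -207.2] -0.4 -0.731
rack both [ 515.9 -289.5] 4.4 -1.01
rack top [ 527.6 -285.7] 4.1 -0.453
rack scene [ 524.9 -288.7] 4.5 -0.578
```

View pics/fit1.png

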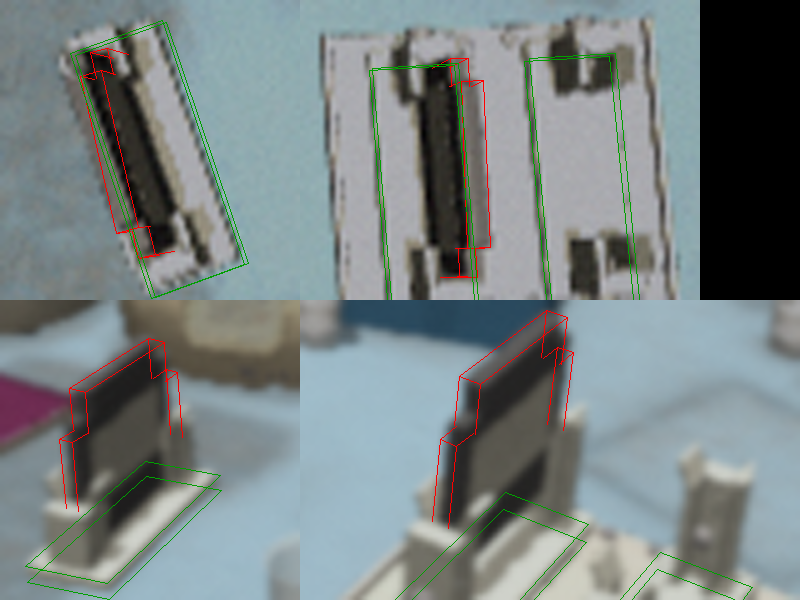

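The fit shows that the rail tops are the grey strips: loose at top crop (66..88,80) to (116..133,228), proud at (462..488, 81..247). Scene and top disagree by a few pixels in places, so I'll fit from hand-picked corners.

```bash
python3 - <<'E'
from fit import *
S,T=snap('scene'),snap('top')
def pts(p,off,c,z):
    return np.array([atz(p,x/5+off[0]-.5,y/5+off[1]-.5,z) for x,y in c])
def show(n,A):
    print(n,(A*1000).round(1)[:,:2].tolist(),'c',(A.mean(0)*1000).round(1)[:2],'len',round(np.linalg.norm(A[0]-A[-1])*1000,1),'wid',round(np.linalg.norm(A[0]-A[1])*1000,1),'yaw',[round(np.degrees(np.arctan2(*(A[i]-A[j])[1::-1])),1) for i,j in((0,3),(1,2))])
show('loose T',pts(T,(140,195),[(65,82),(88,75),(135,220),(118,234)],.105))
show('proud T',pts(T,(4,180),[(762-300+0,82),(482,80),(490,246),(470,248)],.131) if 0 else pts(T,(304-60,180),[(462,82),(482,80),(490,246),(470,248)],.131))
so=(155,100);ro=(270-60,140)
show('loose S',pts(S,so,[(147,338),(165,347),(86,401),(68,388)],.105))
show('proud S',pts(S,ro,[(548,310),(566,322),(481,385),(467,375)],.131))
show('stand T',pts(T,(140,195),[(62,60),(152,20),(240,258),(150,292)],.01))
show('stand S',pts(S,so,[(150,455),(215,470),(110,588),(28,570)],.01))
# finer edges: Top image rows profile across bays for the tray lines
for z in(.006,.016): 
  print(z,pts(T,(244,180),[(372,60),(385,290),(530,60),(548,290),(618,50),(636,290)],z)[:,:2].round(4).tolist())
# larger crops w/o overlay, rack
o=np.zeros((600,800,3),np.uint8)
f=lambda im,x,y,w,h,k:cv2.resize(im['color'][y:y+h,x:x+w,::-1],(w*k,h*k),interpolation=cv2.INTER_CUBIC)
o[:,:400]=f(T,342,180,40,60,10)[:,:400];o[:,400:]=f(S,315,225,40,60,10)
cv2.imwrite('pics/bay.png',o)
E
```

```text
loose T [[516.6, 212.4], [520.0, 201.9], [454.2, 177.3], [447.7, 184.8]] c [484.6 194.1] len 74.2 wid 11.0 yaw [np.float64(21.8), np.float64(20.5)]
proud T [[555.3, -203.2], [556.3, -212.1], [482.8, -214.9], [481.8, -206.1]] c [ 519.  -209.1] len 73.6 wid 9.0 yaw [np.float64(2.3), np.float64(2.2)]
loose S [[519.5, 207.0], [518.0, 190.1], [444.5, 167.0], [448.3, 186.5]] c [482.6 187.6] len 74.1 wid 17.0 yaw [np.float64(16.1), np.float64(17.4)]
proud S [[556.3, -203.0], [552.1, -214.5], [482.0, -215.4], [484.9, -206.8]] c [ 518.8 -209.9] len 71.5 wid 12.2 yaw [np.float64(3.0), np.float64(0.7)]
stand T [[533.3, 242.1], [554.7, 196.6], [434.3, 146.7], [416.4, 191.7]] c [484.7 194.3] len 127.3 wid 50.3 yaw [np.float64(23.3), np.float64(22.5)]
stand S [[544.2, 242.7], [557.1, 199.2], [428.8, 139.9], [411.7, 186.8]] c [485.4 192.1] len 143.8 wid 45.4 yaw [np.float64(22.9), np.float64(24.8)]
0.006 [[0.5794, -0.1842], [0.4618, -0.1905], [0.5807, -0.2654], [0.4632, -0.273], [0.5866, -0.3106], [0.464, -0.3175]]
0.016 [[0.5782, -0.1825], [0.4619, -0.1887], [0.5795, -0.2628], [0.4633, -0.2704], [0.5853, -0.3076], [0.4641, -0.3144]]
```

View pics/bay.png

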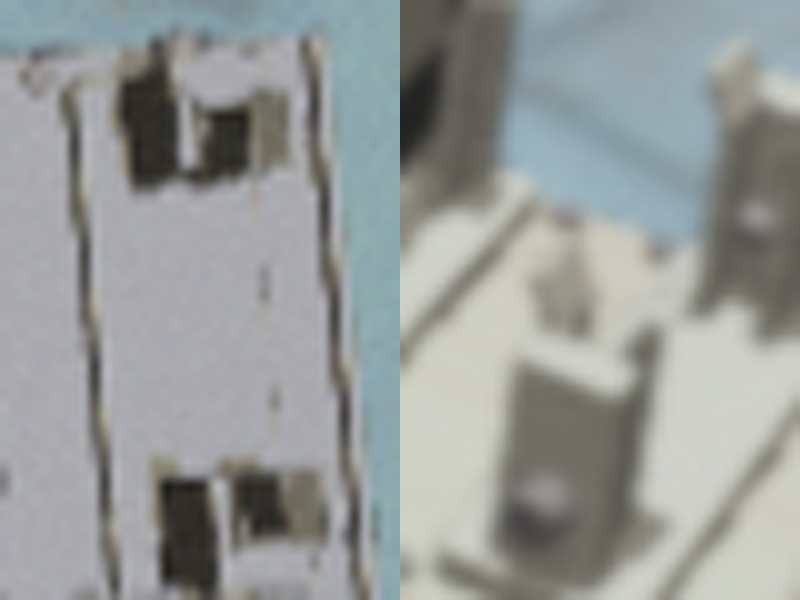

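Empty bay, top view at 10x: slot dark gaps at (200..250, 95..180) and (232..285, 470..535), lips' outer edges at 290/322. In the scene view the rollers are at px (349.5,246) and (328.7,274.5). I'll turn these into a bay centre.

```bash
python3 - <<'E'
from h import *
S,T=snap('scene'),snap('top')
g=lambda p,x,y,z:atz(p,x,y,z)*1000
t=lambda x,y,z:g(T,x/10+341.5,y/10+179.5,z)
for n,c,z in(('lipL',((200,95),(232,535)),.075),('lipR',((290,95),(322,535)),.075),('throatR',((250,95),(285,535)),.062)):
    a,b=[t(*k,z) for k in c];print(n,a[:2],b[:2],'mid',(a+b)[:2]/2,'yaw',np.degrees(np.arctan2(*(a-b)[1::-1])))
a,b=g(S,349.5,246,.036),g(S,328.7,274.5,.036);print('rollers',a,b,(a+b)/2,np.linalg.norm(a-b),np.degrees(np.arctan2(*(a-b)[1::-1])))
E
```

```text
lipL [ 578.8 -276.4] [ 474.7 -282.2] mid [ 526.75 -279.3 ] yaw 3.1889750090470277
lipR [ 579.2 -297.7] [ 475.  -303.3] mid [ 527.1 -300.5] yaw 3.0762763040915932
throatR [ 580.7 -292.2] [ 475.  -298.6] mid [ 527.85 -295.4 ] yaw 3.4649560560578263
rollers [ 578.8 -279.8   36. ] [ 461.4 -292.6   36. ] [ 520.1 -286.2   36. ] 118.09572388532955 6.222321410108747
```

Poses I'll use: loose (485,194), yaw 21°, top at z 105. Bay_free (526,-290), yaw 3.2°. Proud (519,-209), top at z 131. All are within reach and match the given sizes. Moving now.

```bash
python3 -m crank '[8.5,-3.5,-1.97,0,0, 8.5,-3.5,-1.97,0,0, 8.5,-3.5,-1.97,0,0, 8.5,-3.5,-1.97,0,0, 8.5,-3.5,-1.97,0,0, 8.5,-3.5,-1.97,0,0, 8.5,-3.5,-1.97,0,0, 8.5,-3.5,-1.97,0,0]' 60
```

```text
time_s: 2.17
position: [0.3734, 0.3045, 0.2316]
tool_rot: [[-0.966, 0.26, 0.0], [0.26, 0.966, 0.0], [-0.0, 0.0, -1.0]]
ft_force: [1.2, 1.3, 0.2]
grip_width: 0.0848
gripper_force: 0.0
```

```bash
python3 -m crank '[8.5,-3.5,-1.97,0,0, 8.5,-3.5,-1.97,0,0, 8.5,0,0,0,-0.12, 8.5,0,0,0,-0.12, 8.5,0,0,0,-0.12, 8.5,0,0,0,-0.12, 8.5,0,0,0,-0.12, 8.5,0,0,0,0]'
```

```text
time_s: 2.83
position: [0.4297, 0.2499, 0.2314]
tool_rot: [[-0.942, -0.335, 0.0], [-0.335, 0.942, 0.0], [-0.0, 0.0, -1.0]]
ft_force: [0.5, -0.0, -0.2]
grip_width: 0.0849
gripper_force: 0.0
```

```bash
cat > go.py <<'E'
import sys
from h import *
# target x y z(mm) panel-yaw(deg): print the remaining shift in tool axes (cm) and turn (rad)
x,y,z,w=map(float,sys.argv[1:5]);s=env.observe();R=np.array(s['tool_rot']);p=np.array(s['position'])
d=R.T@(np.array([x,y,z])/1000-p)*100
a=np.degrees(np.arctan2(R[1,0],R[0,0]));t=(w-a+90)%180-90
print('t',s['time_s'],'pos',(p*1000).round(1),'xyaw',a.round(1),'shift',d.round(2),'turn',round(-np.radians(t),3),'F',np.round(s['ft_force'],1),'w',round(s['grip_width']*1000,1),s['gripper_force'],'tilt',R[:2,2].round(4))
E
python3 go.py 484.6 194.1 150 21
```

```text
t 2.8333 pos [429.7 249.9 231.4] xyaw -160.4 shift [-3.3  -7.1   8.14] turn -0.025 F [ 0.5 -0.  -0.2] w 84.9 0.0 tilt [0. 0.]
```

```bash
python3 -m crank '[8.5,-1.1,-2.4,0,-0.025, 8.5,-1.1,-2.4,0,0, 8.5,-1.1,-2.3,0,0, 8.5,0,0,2.7,0, 8.5,0,0,2.7,0, 8.5,0,0,2.7,0, 8.5,0,0,0,0, 8.5,0,0,0,0]'; python3 go.py 484.6 194.1 74 21
python3 - <<'E'
from fit import *
S,T=snap('scene'),snap('top');s=env.observe()
o=np.zeros((600,800,3),np.uint8)
q=(.4846,.1941,np.radians(21))
o[:,:400]=draw(T,[(rect(.074,.01,.105),q,(0,0,255))],(135,185,80,80),8)[:600,:400]
o[:,400:]=draw(S,[(rect(.074,.01,.105),q,(0,0,255))],(150,140,66,100),6)[:600,:396].copy() if 0 else draw(S,[(rect(.074,.01,.105),q,(0,0,255))],(145,145,80,120),5)
cv2.imwrite('pics/pre.png',o)
E
```

```text
time_s: 3.5
position: [0.485, 0.1948, 0.1502]
tool_rot: [[-0.936, -0.352, -0.002], [-0.352, 0.936, -0.0], [0.002, 0.0, -1.0]]
ft_force: [0.5, 0.3, 0.9]
grip_width: 0.0849
gripper_force: 0.0
t 3.5 pos [485.  194.8 150.2] xyaw -159.4 shift [ 0.05 -0.05  7.62] turn -0.007 F [0.5 0.3 0.9] w 84.9 0.0 tilt [-0.002  -0.0003]
```

View pics/pre.png

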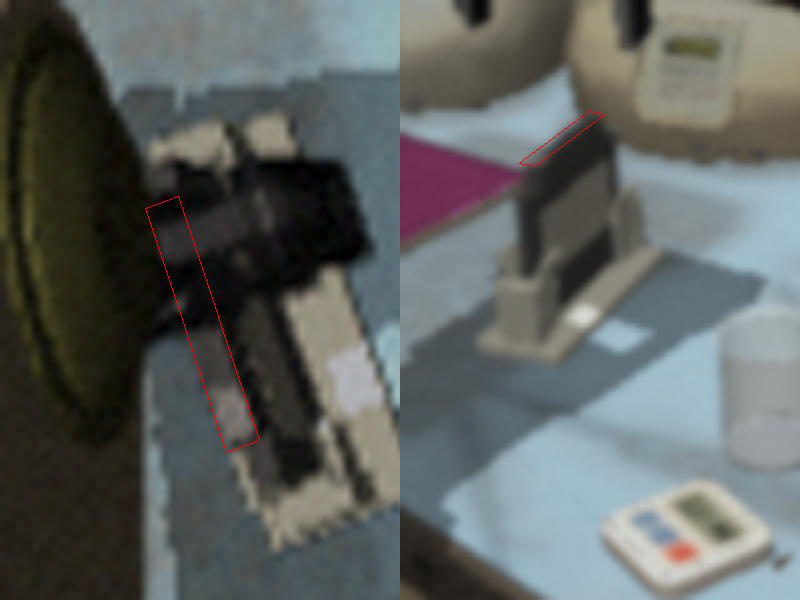

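The rail overlay sits on the rail in the top view (150..260, 197..450) and within ~1.5 px in the scene view. The fingers straddle it. Descending and closing.

```bash
python3 -m crank '[8.5,0.05,-0.05,1.9,-0.007, 8.5,0,0,1.9,0, 8.5,0,0,1.9,0, 8.5,0,0,1.9,0, 8.5,0,0,0,0, 2,0,0,0,0, 2,0,0,0,0, 2,0,0,0,0]' 60; python3 -m crank '[0,0,0,0,0, 0,0,0,0,0, 0,0,0,0,0, 0,0,0,0,0, 0,0,0,0,0, 0,0,0,0,0, 0,0,0,0,0, 0,0,0,0,0]' 60;python3 go.py 484.6 194.1 250 21
```

```text
time_s: 4.27
position: [0.4859, 0.1943, 0.0761]
tool_rot: [[-0.933, -0.361, 0.003], [-0.361, 0.933, 0.0], [-0.003, -0.001, -1.0]]
ft_force: [-0.4, -0.0, 1.5]
grip_width: 0.0508
gripper_force: 0.0
time_s: 4.93
position: [0.4853, 0.1942, 0.0749]
tool_rot: [[-0.933, -0.361, 0.001], [-0.361, 0.933, 0.0], [-0.001, -0.0, -1.0]]
ft_force: [0.4, -0.2, 5.8]
grip_width: 0.0091
gripper_force: 59.2
t 4.9333 pos [485.3 194.2  74.9] xyaw -158.8 shift [ 5.000e-02  1.000e-02 -1.751e+01] turn 0.003 F [ 0.4 -0.2  5.8] w 9.1 59.20490205287933 tilt [0.0012 0.0002]
```

```bash
python3 -m crank '[0,0,0,-1,0, 0,0,0,-2,0, 0,0,0,-2.5,0, 0,0,0,-3,0, 0,0,0,-3,0, 0,0,0,-3,0, 0,0,0,-3,0, 0,0,0,0,0]' 60;python3 go.py 526 -289.9 250 3.2
```

```text
time_s: 5.6
position: [0.4865, 0.1945, 0.2548]
tool_rot: [[-0.933, -0.361, 0.01], [-0.361, 0.933, 0.001], [-0.009, -0.002, -1.0]]
ft_force: [0.1, -0.1, 0.5]
grip_width: 0.0087
gripper_force: 58.4
t 5.6 pos [486.5 194.5 254.8] xyaw -158.8 shift [ 13.81 -46.59   0.45] turn 0.314 F [ 0.1 -0.1  0.5] w 8.7 58.40841829776764 tilt [0.0096 0.0015]
```

```bash
python3 -m crank '[0,0.5,-1.7,0,0, 0,1.0,-3.3,0,0, 0,1.0,-3.3,0,0, 0,1.0,-3.3,0,0, 0,1.0,-3.3,0,0, 0,1.0,-3.3,0,0, 0,1.0,-3.3,0,0, 0,1.0,-3.3,0,0]' 60;python3 -m crank '[0,1.0,-3.3,0,0, 0,1.0,-3.3,0,0, 0,1.0,-3.3,0,0, 0,1.0,-3.3,0,0, 0,1.0,-3.3,0,0, 0,0,0,0,0.1, 0,0,0,0,0.1, 0,0,0,0,0.1]' 60;python3 go.py 526 -289.9 250 3.2
```

```text
time_s: 6.27
position: [0.5041, -0.0658, 0.2488]
tool_rot: [[-0.933, -0.361, -0.001], [-0.361, 0.933, 0.0], [0.001, 0.001, -1.0]]
ft_force: [-0.1, 0.5, -0.5]
grip_width: 0.0092
gripper_force: 58.5
time_s: 6.93
position: [0.5171, -0.2368, 0.2483]
tool_rot: [[-0.998, -0.063, -0.001], [-0.063, 0.998, 0.001], [0.001, 0.001, -1.0]]
ft_force: [-0.0, -0.1, -0.9]
grip_width: 0.0088
gripper_force: 58.6
t 6.9333 pos [ 517.1 -236.8  248.3] xyaw -176.4 shift [-0.56 -5.36 -0.18] turn 0.007 F [-0.  -0.1 -0.9] w 8.8 58.629310727119446 tilt [-0.0013  0.0011]
```

```bash
python3 go.py 525.3 -288.8 170 3.2; python3 -m crank '[0,-0.3,-2.6,0,0.007, 0,-0.2,-2.6,0,0, 0,0,0,2,0, 0,0,0,2,0, 0,0,0,2,0, 0,0,0,1.8,0, 0,0,0,0,0, 0,0,0,0,0]' 60;python3 go.py 525.3 -288.8 105 3.2
python3 - <<'E'
from fit import *
S,T=snap('scene'),snap('top');s=env.observe();p=s['position']
o=np.zeros((600,800,3),np.uint8)
C=rect(.074,.01,p[2]+.030)+rect(.1,.008,p[2]+.006);q=(p[0],p[1],np.radians(3.3))
o[:,:400]=draw(T,[(C,q,(0,0,255))],(325,170,50,75),8)
o[:,400:]=draw(S,[(C,q,(0,0,255))],(305,185,80,120),5)
cv2.imwrite('pics/over.png',o)
E
```

```text
t 6.9333 pos [ 517.1 -236.8  248.3] xyaw -176.4 shift [-0.5  -5.25  7.82] turn 0.007 F [-0.  -0.1 -0.9] w 8.8 58.629310727119446 tilt [-0.0013  0.0011]
time_s: 7.6
position: [0.5255, -0.2875, 0.1707]
tool_rot: [[-0.998, -0.062, -0.002], [-0.062, 0.998, 0.001], [0.002, 0.002, -1.0]]
ft_force: [0.0, -0.7, 0.6]
grip_width: 0.0092
gripper_force: 58.7
t 7.6 pos [ 525.5 -287.5  170.7] xyaw -176.4 shift [ 0.02 -0.14  6.57] turn 0.006 F [ 0.  -0.7  0.6] w 9.2 58.70779573917389 tilt [-0.0017  0.0014]
```

View pics/over.png

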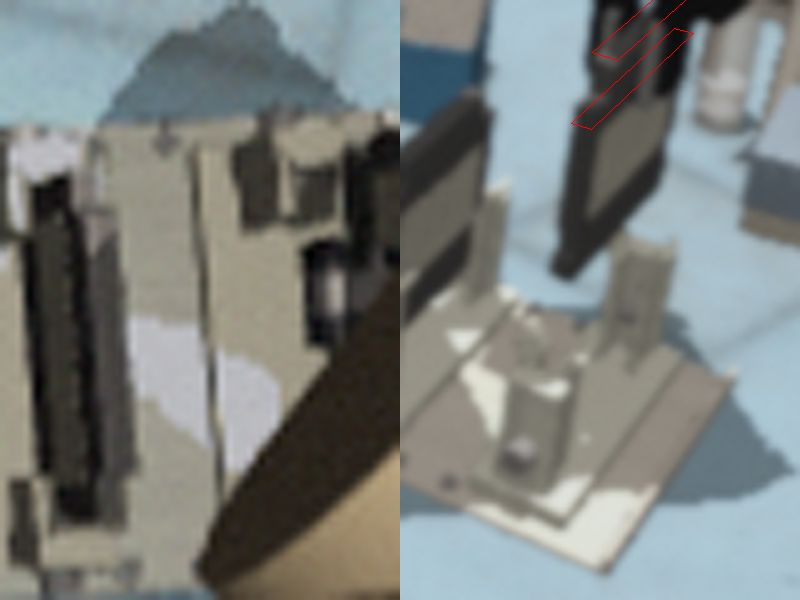

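The scene view shows the held cassette upright over the free bay, with its near lower corner at (560,275) above the near channel (540,380) and the overlay on it. Top view is blocked by the arm. Lowering slowly, watching force.

```bash
python3 -m crank '[0,0.02,-0.1,1,0.006, 0,0,0,1,0, 0,0,0,0.7,0, 0,0,0,0.6,0, 0,0,0,0.6,0, 0,0,0,0.5,0, 0,0,0,0.5,0, 0,0,0,0,0]' 60;python3 go.py 525.3 -288.8 101 3.2
```

```text
time_s: 8.37
position: [0.5254, -0.2885, 0.1212]
tool_rot: [[-0.998, -0.056, -0.001], [-0.056, 0.998, 0.001], [0.001, 0.001, -1.0]]
ft_force: [-0.8, -0.3, -1.0]
grip_width: 0.0091
gripper_force: 58.8
t 8.3667 pos [ 525.4 -288.5  121.2] xyaw -176.8 shift [ 0.01 -0.03  2.02] turn 0.0 F [-0.8 -0.3 -1. ] w 9.1 58.76321732997894 tilt [-0.0012  0.001 ]
```

```bash
python3 -m crank '[0,0,0,0.4,0, 0,0,0,0.4,0, 0,0,0,0.4,0, 0,0,0,0.4,0, 0,0,0,0.4,0, 0,0,0,0,0, 0,0,0,0,0, 0,0,0,0,0]' 80;python3 go.py 525.3 -288.8 81 3.2
```

```text
time_s: 9.03
position: [0.5258, -0.2887, 0.1024]
tool_rot: [[-0.998, -0.056, 0.0], [-0.056, 0.998, 0.0], [-0.0, 0.0, -1.0]]
ft_force: [-0.8, -0.6, -1.5]
grip_width: 0.0089
gripper_force: 82.1
t 9.0333 pos [ 525.8 -288.7  102.4] xyaw -176.8 shift [ 0.05 -0.01  2.14] turn 0.0 F [-0.8 -0.6 -1.5] w 8.9 82.11399793624878 tilt [0.0003 0.    ]
```

Near the rollers with no binding. Pushing through the clips with the grip held.

```bash
python3 -m crank '[0,0,0,0.3,0, 0,0,0,0.3,0, 0,0,0,0.3,0, 0,0,0,0.3,0, 0,0,0,0.3,0, 0,0,0,0.3,0, 0,0,0,0,0, 0,0,0,0,0]' 90;python3 go.py 525.3 -288.8 81 3.2
```

```text
time_s: 9.7
position: [0.5251, -0.2882, 0.0828]
tool_rot: [[-0.998, -0.056, -0.002], [-0.056, 0.998, 0.002], [0.002, 0.002, -1.0]]
ft_force: [-0.4, -0.4, -12.5]
grip_width: 0.0087
gripper_force: 87.5
t 9.7 pos [ 525.1 -288.2   82.8] xyaw -176.8 shift [-0.02 -0.06  0.18] turn 0.0 F [ -0.4  -0.4 -12.5] w 8.7 87.45026350021362 tilt [-0.0023  0.002 ]
```

```bash
python3 -m crank '[0,0,0,0.1,0, 0,0,0,0.1,0, 0,0,0,0.1,0, 0,0,0,0.1,0, 0,0,0,0,0, 0,0,0,0,0, 0,0,0,0,0, 0,0,0,0,0]' 90;python3 go.py 525.3 -288.8 81 3.2
```

```text
time_s: 10.37
position: [0.5255, -0.2887, 0.0811]
tool_rot: [[-0.998, -0.056, 0.0], [-0.056, 0.998, -0.0], [-0.0, -0.0, -1.0]]
ft_force: [-5.0, 2.1, 2.4]
grip_width: 0.0087
gripper_force: 89.7
t 10.3667 pos [ 525.5 -288.7   81.1] xyaw -176.8 shift [ 0.02 -0.01  0.01] turn 0.001 F [-5.   2.1  2.4] w 8.7 89.67495203018188 tilt [ 0.0001 -0.0004]
```

```bash
python3 -m crank '[4,0,0,0,0, 4,0,0,0,0, 4,0,0,0,0, 4,0,0,0,0, 4,0,0,-1.5,0, 4,0,0,-2,0, 4,0,0,-2,0, 0,0,0,0,0]' 40; python3 -m crank '[0,0,0,0,0, 0,0,0,0,0, 0,0,0,0,0, 0,0,0,0,0, 0,0,0,0,0, 0,0,0,0,0, 0,0,0,0,0, 0,0,0,0,0]' 40;python3 go.py 525.3 -288.8 111 3.2
```

```text
time_s: 11.03
position: [0.5272, -0.2898, 0.1393]
tool_rot: [[-0.998, -0.056, 0.006], [-0.056, 0.998, -0.005], [-0.006, -0.005, -1.0]]
ft_force: [0.6, -0.2, 0.8]
grip_width: 0.0295
gripper_force: 0.0
time_s: 11.7
position: [0.5256, -0.2887, 0.1352]
tool_rot: [[-0.998, -0.056, -0.0], [-0.056, 0.998, 0.0], [0.0, 0.0, -1.0]]
ft_force: [1.1, 0.8, 0.7]
grip_width: -0.0002
gripper_force: 0.0
t 11.7 pos [ 525.6 -288.7  135.2] xyaw -176.8 shift [ 0.03 -0.01  2.42] turn 0.0 F [1.1 0.8 0.7] w -0.2 0.0 tilt [-0.0001  0.0001]
```

```bash
python3 -m crank '[0,0,0,0.8,0, 0,0,0,0.8,0, 0,0,0,0.6,0, 0,0,0,0.1,0, 0,0,0,0.1,0, 0,0,0,0.1,0, 0,0,0,0,0, 0,0,0,0,0]';python3 go.py 525.3 -288.8 180 3.2
```

```text
time_s: 12.37
position: [0.5256, -0.2891, 0.1111]
tool_rot: [[-0.998, -0.056, 0.0], [-0.056, 0.998, -0.001], [-0.0, -0.001, -1.0]]
ft_force: [-3.3, 0.4, 7.8]
grip_width: 0.0002
gripper_force: 3.9
t 12.3667 pos [ 525.6 -289.1  111.1] xyaw -176.8 shift [ 0.03  0.02 -6.89] turn 0.0 F [-3.3  0.4  7.8] w 0.2 3.880108297503284 tilt [ 0.0003 -0.0011]
```

Top edge is at z 111.1 mm, so it is home. Now up and across to the proud one.

```bash
python3 -m crank '[0,0,0,0.2,0, 0,0,0,0.1,0, 0,0,0,0,0, 0,0,0,-2,0, 0,0,0,-3,0, 0,0,0,-3,0, 0,0,0,0,0, 0,0,0,0,0]';python3 go.py 519.5 -209 150 3.2
```

```text
time_s: 13.03
position: [0.526, -0.289, 0.1884]
tool_rot: [[-0.998, -0.056, 0.002], [-0.056, 0.998, -0.002], [-0.002, -0.002, -1.0]]
ft_force: [0.0, 0.1, -1.0]
grip_width: 0.0002
gripper_force: 0.0
t 13.0333 pos [ 526.  -289.   188.4] xyaw -176.8 shift [0.21 8.03 3.83] turn 0.0 F [ 0.   0.1 -1. ] w 0.2 0.0 tilt [ 0.0023 -0.0019]
```

```bash
python3 -m crank '[0,0.03,2,0,0, 0,0.03,2,0,0, 0,0.03,2,0,0, 0,0.02,2,0,0, 0,0,0,1.4,0, 0,0,0,1.4,0, 0,0,0,1,0, 0,0,0,0,0]';python3 go.py 520.3 -209 131 3.2
```

```text
time_s: 13.7
position: [0.5189, -0.2082, 0.1462]
tool_rot: [[-0.998, -0.056, -0.005], [-0.056, 0.998, 0.003], [0.005, 0.004, -1.0]]
ft_force: [-0.1, 0.1, -0.0]
grip_width: 0.0003
gripper_force: 0.0
t 13.7 pos [ 518.9 -208.2  146.2] xyaw -176.8 shift [-0.15 -0.1   1.52] turn 0.0 F [-0.1  0.1 -0. ] w 0.3 0.0 tilt [-0.005   0.0033]
```

```bash
python3 -m crank '[0,-0.05,0,0.6,0, 0,0,0,0.6,0, 0,0,0,0.2,0, 0,0,0,0.2,0, 0,0,0,0.2,0, 0,0,0,0.2,0, 0,0,0,0.2,0, 0,0,0,0,0]';python3 go.py 520.3 -209 111 3.2;python3 -m crank '[0,0,0,0.3,0, 0,0,0,0.3,0, 0,0,0,0.3,0, 0,0,0,0.3,0, 0,0,0,0.2,0, 0,0,0,0.1,0, 0,0,0,0,0, 0,0,0,0,0]';python3 go.py 520.3 -209 111 3.2
```

```text
time_s: 14.37
position: [0.5213, -0.2094, 0.1284]
tool_rot: [[-0.998, -0.056, 0.003], [-0.056, 0.998, -0.002], [-0.002, -0.002, -1.0]]
ft_force: [0.5, 0.4, 6.1]
grip_width: -0.0003
gripper_force: 3.0
t 14.3667 pos [ 521.3 -209.4  128.4] xyaw -176.8 shift [0.1  0.05 1.74] turn 0.0 F [0.5 0.4 6.1] w -0.3 2.9847659077495337 tilt [ 0.0026 -0.0017]
time_s: 15.03
position: [0.5205, -0.2088, 0.1122]
tool_rot: [[-0.998, -0.056, -0.0], [-0.056, 0.998, 0.0], [0.0, 0.0, -1.0]]
ft_force: [-0.6, 0.2, 0.2]
grip_width: -0.0003
gripper_force: 0.0
t 15.0333 pos [ 520.5 -208.8  112.2] xyaw -176.8 shift [ 0.02 -0.01  0.12] turn 0.0 F [-0.6  0.2  0.2] w -0.3 0.0 tilt [-0.0003  0.0002]
```

```bash
python3 -m crank '[0,0,0,0.1,0, 0,0,0,0.1,0, 0,0,0,0.1,0, 0,0,0,0.1,0, 0,0,0,0.1,0, 0,0,0,0,0, 0,0,0,0,0, 0,0,0,0,0]';python3 -m crank '[0,0,0,-2,0, 0,0,0,-3,0, 0,0,0,-3,0, 0,0,0,-3,0, 0,0,3,0,0, 0,0,3.5,0,0, 0,0,3.5,0,0, 0,0,3.5,0,0]'; python3 -m crank '[0,0,3.5,0,0, 0,0,3.5,0,0, 0,0,3.5,0,0, 0,0,3.5,0,0, 0,0,0,0,0, 0,0,0,0,0, 0,0,0,0,0, 0,0,0,0,0]'
python3 - <<'E'
from fit import *
S,T=snap('scene'),snap('top')
qf=(.5255,-.2888,np.radians(3.2));qp=(.521,-.2089,np.radians(3.2))
it=[(rect(.074,.01,.111),qf,(0,0,255)),(rect(.074,.01,.111),qp,(0,0,255))]
o=np.zeros((600,800,3),np.uint8)
o[:300,:400]=draw(T,it,(304,180,80,60),5);o[300:,:]=draw(S,it,(200,180,160,60),5)
o[:300,400:]=cv2.resize(T['color'][:,:,::-1],(400,300))
cv2.imwrite('pics/end.png',o)
for q in('beaker','tube'): print(q,find(T,q,1),find(S,q,1))
E
```

```text
time_s: 15.7
position: [0.5211, -0.2102, 0.1109]
tool_rot: [[-0.998, -0.056, 0.004], [-0.056, 0.998, -0.005], [-0.003, -0.005, -1.0]]
ft_force: [-9.0, -0.5, 26.5]
grip_width: -0.0002
gripper_force: 13.3
time_s: 16.37
position: [0.5126, -0.0728, 0.2174]
tool_rot: [[-0.998, -0.055, 0.0], [-0.055, 0.998, -0.0], [-0.0, -0.0, -1.0]]
ft_force: [0.7, 0.6, 0.6]
grip_width: -0.0004
gripper_force: 0.0
time_s: 17.03
position: [0.5053, 0.0647, 0.2173]
tool_rot: [[-0.998, -0.055, 0.0], [-0.055, 0.998, -0.0], [0.0, -0.0, -1.0]]
ft_force: [-0.3, -0.1, 0.9]
grip_width: -0.0
gripper_force: 0.0
beaker [(0.84, 238.9, 243.0)] [(0.98, 215.5, 220.7)]
tube [] [(0.94, 275.5, 189.5)]
```

View pics/end.png

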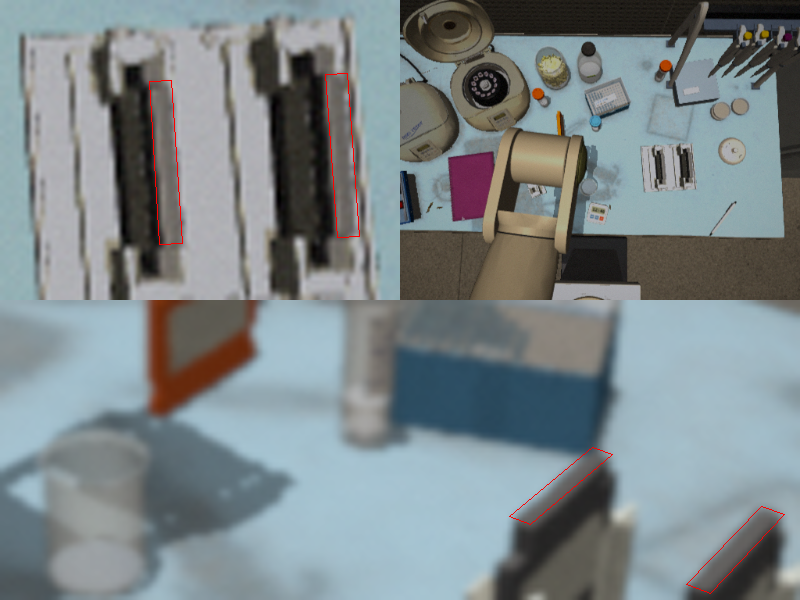

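The final view shows both rails matching the fully home height (z 111 mm) in both cameras: top crop (150..180, 80..243) and (326..358, 74..237). The beaker and tube are upright and unmoved, and the arm is clear. Handing in.

```bash
python3 -c "
from rig import env
print(env.close_job())"
```

```text
the job is handed in; nothing more can be done
None
```

The loose cassette is clipped fully home in the free bay, the proud one is pushed home in its bay, the beaker and tube still stand where they were, and the job is handed in at about 17 s.

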